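# Set and hold the fume extractor's intake at half

### The arm

A 7-joint arm with a two-finger parallel gripper is mounted at the origin on the work surface. World frame = base frame: x ahead of the robot, y to its left, z up, the work surface at z = 0. Lengths are in m, angles in degrees, forces in N, time in s.
With the tool pointing down it reaches from about 0.425 to 0.875 m from the base axis. Payload 4.7 kg.
Tool frame: the origin (TCP) lies midway between the tips of the shut fingers; the grasp point (between the pads) lies 19 mm behind it; z points along the fingers, x is the direction in which the jaws open and shut, and the axes are right-handed (so a half turn about z gives the same grasp; the last joint's range is limited). The gripper opens to 87 mm and grips with 3 to 60 N. Pads are 19 mm wide; open, the fingers measure 117 mm over their backs; the gripper's body (75 mm by 190 mm) begins 51 mm behind the grasp point.
Start: joints at [76.954, 18.392, -4.016, 83.108, 1.295, 78.541, -3.26], TCP at [0.156, -0.631, 0.223] pointing down, gripper open.
Joint ranges: [-163.93, 163.93], [-17.29, 119.83], [-79.2, 71.16], [3.27, 140.29], [-89.18, 269.18], [5.43, 117.66], [-154.24, 154.24]. Speed limits (degrees/s): [147.25, 147.25, 180, 180, 180, 180, 180].

### API

Orientations are given as [roll, pitch, yaw] about the fixed x, y, z axes, in that order (R = Rz(yaw) Ry(pitch) Rx(roll)).
In Python, from cell import env gives the robot as it stands.
- The arm moves only by the tool carry_out, never from a script. Its argument "plan" is a list of rows, each an object with "grip": the closure, from 0 (fully open) to 1 (shut); "dp": the shift along the tool's x, y, z in m, a list of three; "rotation": the turn, a rotation vector about the tool's x, y, z in degrees, a list of three. In form: [{"grip": grip, "dp": [dx, dy, dz], "rotation": [wx, wy, wz]}, ...]. A call has 1 to 8 rows; each row shifts and turns the pose as measured when the row begins, along the tool's axes as they then stand; what a row does not reach is not made up. A row lasts 1/12 s, in which the tool goes at most 41.7 mm and 7.16 degrees, less where a joint would pass 70% of its speed; a pose out of reach is approached as far as the arm can. A call is refused whole if a number of a shift passes 0.0417 or a number of a turn 7.16, either way. A call with a gripper value outside its range is refused whole. The fingers move at their own pace and stop on an object; "force" is the grip in N (left out, the last holds). Time passes only in rows, so rows that do not move let the fingers close. It gives the time, the measured TCP pose, the force and the opening at its end, in the units of the state.
- env.get_obs(): the state, without advancing time (a new reading comes with each control period).
- env.read_camera(name): name is "scene" or "top" or "wrist"; returns the picture (420x560x3 uint8, red, green, blue); there is no depth.
- env.camera_params(name): a dict with "fx", "fy", "cx", "cy" (pixels), "k1" (the pictures are not rectified: a ray, as slopes to the right and down, at radius r is drawn at 1 + k1 r^2 times it, then the intrinsics apply), "R" (3x3) and "t" (3): a world point X has camera coordinates R X + t. Camera axes: x right, y down, z forward; pixel columns grow to the right and rows downward; lengths in m; the calibration is good to about 2 mm. A picture is of the moment at which its call begins: read the wrist's pose just before it. camera_params takes no time and is no camera call; for the wrist camera it gives the pose at the moment of the call.
- env.sign_off(): hands the job in, once; it reports no verdict.
The state is a dict: "time_s": time; "qpos": joint angles; "joint_velocities": joint speeds; "effort": joint torques, N m; "tool_pos": TCP position; "tool_rot": TCP orientation; "force": force on the tool from outside, world axes, zero at the start; "wrist_torque": the same for the moment, N m; "grip_width": finger opening in m.
Only numpy, scipy, OpenCV 4.12 (cv2) and the standard library are available. Lean on these libraries where they do the work, as an engineer would, in place of code of your own. Each camera call takes 0.05 s, during which the arm holds its last target. There are 200 camera calls.

### The job

Get the pyrography bench's fume extractor ready for an airflow reading: first press both blue filter caps down fully home, then take the orange grip and slide the sprung intake shutter against its spring to half travel (red pointers at the green marks), without ever running it to its fully open stop. Finish while still holding it there, steady, with the gripper: the spring shuts it if you let go, so do not release it. Leave the other things on the table where they are.

Things in the scene. Friction and masses are not known exactly. Their poses are not given: they have to be found in the camera images.
- extractor: Fume extractor, grey box with an orange band near its foot, fixed to the table, 200 (its x) x 340 (its y) x 90 mm tall. Origin: centre of its underside, on the table; x and y along its sides, z up. Its place and yaw vary. On its flat top (z 90 mm): an intake with a sprung sliding shutter on the -y half, and two blue filter caps on the +y half.
- cap_near_top (a point): Centre of the flat top of the near blue filter cap (disc 54 mm across, flat top 40 mm across, 20 mm high, white bar on top; a yellow band shows below it while it is not home). At extractor x -45, y +100 mm; its top is 111.5 mm above the table when home, up to 9 mm higher when proud.
- cap_far_top (a point): The same for the far blue filter cap, an identical one at extractor x +45, y +100 mm.
- cap_near (a joint): How far the near cap is pressed down, m: 0 = 9 mm proud, 0.009 = fully home on a hard stop. Starts between 0 and 0.005. Tight fit: it moves straight down under about 7 N and stays where it is left.
- cap_far (a joint): The same for the far cap.
- shutter (a joint): Travel of the intake shutter along the extractor's +y, m: 0 = closed (its start), 0.040 = half, 0.080 = fully open stop. A spring pulls it shut: about 3.6 N at closed, 8.4 N at half, 13 N at full; it closes by itself when let go. Red pointers on the plate face green rail marks at half, white ones at both ends.
- grip_top (a point): Centre of the top of the upright orange grip on the aluminium shutter plate: 40 mm along the extractor's x, 14 mm along its y (the sliding direction), 40 mm tall. This point is 135.5 mm above the table (foot of the grip: 95.5 mm), at extractor x 0, y -95 mm when closed (-55 mm at half). Axes as the extractor's. Low rails run 49 to 61 mm to either side.
- blank_large: Bystander: wooden name-plate blank, 90 x 120 x 18 mm, lying on the table before the extractor. Origin: centre of underside.
- blank_small: Bystander: wooden blank, 70 x 100 x 15 mm, lying on the table behind the extractor. Origin: centre of underside.
- brush: Bystander: dusting brush lying on the table, on the right.
- sanding_block: Bystander: cork sanding block, 70 x 110 x 30 mm, on the right. Origin: centre of underside.
- mug: Bystander: blue mug, 80 mm across, 90 mm tall, on the left. Origin: centre of underside.
- tape_roll: Bystander: yellow ring of tape lying flat, 90 mm across, 20 mm high, on the left. Origin: centre of underside.

How it is judged (in metres and radians):
On the way, in this order (a step that is already met when the one before it is completed fails the run):
1. both filter caps are pressed home (value of joint each of cap_near, cap_far above 0.0072 m), for 0.2 s.
2. the shutter is held at half travel by the fingers (value of joint shutter between 0.033 and 0.047 m and contact force between the fingers and shutter above 3.5 N), for 0.5 s.
At the end, for the whole second after the job is handed in: Both caps are home (within 1.8 mm of their stops); the shutter stands still (under 10 mm/s) within 7 mm of half travel (33 to 47 mm), held by the fingers (contact force over 3.5 N) (all of step 1 and all of step 2 and velocity of joint shutter between -0.01 and 0.01 m/s); the arm keeps its last pose, push and grip.
It fails at once if the shutter is run to its fully open stop (beyond 74 mm) (value of joint shutter above 0.074 m).
It fails at once if the shutter is opened (over 12 mm) before both caps are home (value of joint shutter above 0.012 m and not (value of joint each of cap_near, cap_far above 0.0072 m)).
It fails at once if a bystander is moved more than 30 mm (distance of any of blank_large, blank_small, brush, sanding_block, mug, tape_roll from where it was at the start of the episode above 0.03 m).
It also fails if it takes over 51 s, if anything falls off the work surface, if the arm or the gripper's body presses on something with over 40 N, if the wrist force passes 120 N, or if a joint passes its speed limit or range.

## Working session

There is one attempt and no reset: what is moved stays moved. The work goes in short steps, Python scripts to look and compute and a tool call to move; the robot and the scene stay as the last step left them, time stands still between calls to the robot, and variables do not carry over. Pictures are saved under pics/ and viewed, about 8 in all and at most 12, crops included, and the job is handed in when it is done.

Besides the shell and the picture viewer there is one more tool, called after "Call:" as a command line: name --argument value ..., lists and objects as JSON in quotes. carry_out: Moves the arm, as the interface text tells. Its arguments: {"type":"object","properties":{"plan":{"type":"array","items":{"type":"object","properties":{"grip":{"type":"number"},"dp":{"type":"array","items":{"type":"number"}},"rotation":{"type":"array","items":{"type":"number"}}}}},"force":{"type":"number"}},"required":["plan"]}

```bash
mkdir -p pics; ls; python3 - <<'E'
from cell import env
import cv2
o=env.get_obs();print({k:o[k] for k in('time_s','tool_pos','tool_rot','force','grip_width')})
for n in('scene','top'):
    im=env.read_camera(n);cv2.imwrite(f'pics/{n}0.png',im[...,::-1]);p=env.camera_params(n);print(n,p)
a=cv2.imread('pics/scene0.png');b=cv2.imread('pics/top0.png')
cv2.imwrite('pics/both0.png',cv2.resize(cv2.vconcat([a,b]),None,fx=.71,fy=.71))
E
```

```text
pics
{'time_s': 0.0, 'tool_pos': array([ 0.15544399, -0.63056801,  0.22143767]), 'tool_rot': array([ 1.79994380e+02,  1.10608019e-01, -7.61468608e+01]), 'force': array([-0.83623916, -0.16558775,  0.23452299]), 'grip_width': 0.08687010297438588}
scene {'fx': 434.1170150875037, 'fy': 434.1170150875037, 'cx': 274.34731821271464, 'cy': 204.2114623407483, 'k1': -0.04806678006288291, 'R': array([[-0.45714622,  0.88929455,  0.01313516],
       [ 0.65978553,  0.34899557, -0.66549616],
       [-0.59640623, -0.29556267, -0.74628568]]), 't': array([ 0.25897143, -0.25127767,  1.62827401])}
top {'fx': 464.11039325153644, 'fy': 464.11039325153644, 'cx': 271.7415316681814, 'cy': 212.64997855612668, 'k1': -0.06547653844321293, 'R': array([[ 0.00340444, -0.99988702,  0.01464096],
       [-0.99307956, -0.00509932, -0.11733278],
       [ 0.11739419, -0.01414019, -0.99298472]]), 't': array([-0.02718557,  0.52001313,  1.35213775])}
```

View pics/both0.png

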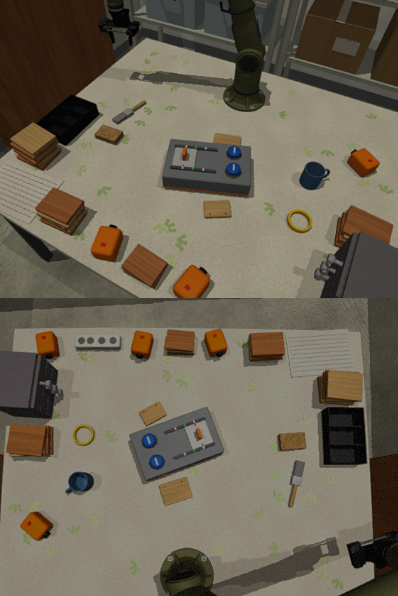

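View pics/top0.png

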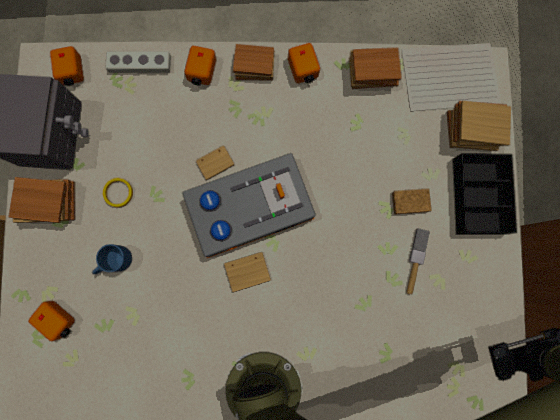

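The top view shows the caps at about (210,201) far and (221,231) near, with the grip at (280,191). The extractor's +y points image-left. Next I'll measure these with masks in both views.

```bash
cat > h.py <<'E'
import numpy as np, cv2
from cell import env
def ray(p,uv):
    d=np.array([(uv[0]-p['cx'])/p['fx'],(uv[1]-p['cy'])/p['fy']]);s=d.copy()
    for _ in range(20): s=d/(1+p['k1']*(s@s))
    R=np.array(p['R']);return -R.T@np.array(p['t']),R.T@np.r_[s,1]
def plane(p,uv,z):
    c,d=ray(p,uv);return c+d*(z-c[2])/d[2]
def tri(ps,uvs):
    A=np.zeros((3,3));b=np.zeros(3)
    for p,uv in zip(ps,uvs):
        c,d=ray(p,uv);d=d/np.linalg.norm(d);M=np.eye(3)-np.outer(d,d);A+=M;b+=M@c
    return np.linalg.solve(A,b)
def blobs(im,lo,hi,box,amin=20):
    m=cv2.inRange(cv2.cvtColor(im,cv2.COLOR_RGB2HSV),lo,hi);k=np.zeros_like(m);x0,y0,x1,y1=box;k[y0:y1,x0:x1]=m[y0:y1,x0:x1]
    k=cv2.morphologyEx(k,cv2.MORPH_CLOSE,np.ones((5,5)))
    n,_,s,c=cv2.connectedComponentsWithStats(k)
    return [(c[i].round(1),s[i]) for i in range(1,n) if s[i][4]>=amin]
E
python3 - <<'E'
from h import *
B=((100,140,60),(125,255,255));O=((5,150,120),(20,255,255))
for n,box in(('top',(180,150,320,260)),('scene',(225,190,360,275))):
    im=cv2.imread(f'pics/{n}0.png')[...,::-1].copy();p=env.camera_params(n)
    for nm,(lo,hi),z in(('blue',B,.108),('or',O,.125)):
        for c,s in blobs(im,lo,hi,box): print(n,nm,c,s,plane(p,c,z).round(4))
t=cv2.imread('pics/top0.png')[145:260,175:320];s=cv2.imread('pics/scene0.png')[185:280,220:365]
cv2.imwrite('pics/crop1.png',cv2.vconcat([cv2.resize(t,(580,290 if 0 else 300)),cv2.resize(s,(580,290))]))
E
```

```text
top blue [209.3 199.7] [200 191  19  19 278] [0.5469 0.1523 0.108 ]
top blue [220.  229.7] [211 221  19  19 284] [0.4622 0.1208 0.108 ]
top or [212.7 163.1] [197 152  35  26 314] [0.6484 0.1428 0.125 ]
top or [279.9 189.7] [276 183   9  14  58] [ 0.5737 -0.0462  0.125 ]
top or [259.1 256.3] [254 253   9   7  34] [0.3881 0.0107 0.125 ]
scene blue [329.2 212.8] [321 206  18  15 215] [0.4629 0.1209 0.108 ]
scene blue [328.3 237.1] [319 229  20  16 254] [0.5448 0.152  0.108 ]
scene or [259.4 212.3] [257 207   6  11  48] [ 0.5668 -0.0486  0.125 ]
```

View pics/crop1.png

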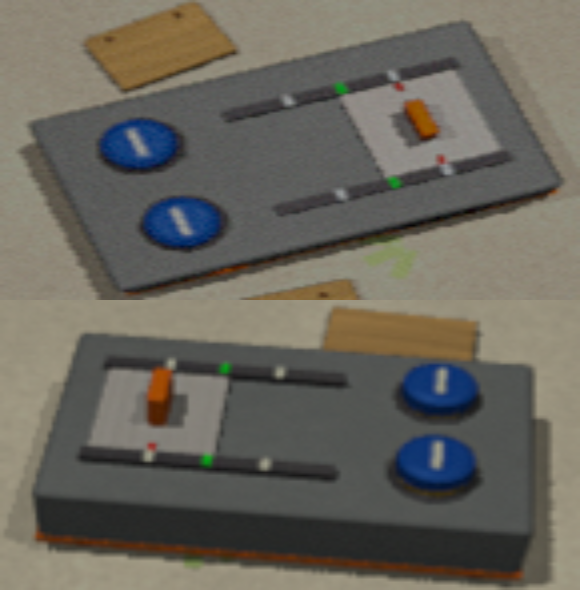

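```bash
cat >> h.py <<'E'
from scipy.spatial.transform import Rotation as Ro
NEAR=np.array([.4625,.121]);FAR=np.array([.5455,.152]);EX=np.array([np.cos(np.radians(20.4)),np.sin(np.radians(20.4))]);EY=np.array([-EX[1],EX[0]])
GRIP=(NEAR+FAR)/2-.195*EY
def go(tgt,yaw=-69.6,step=.04):
    o=env.get_obs();p=np.array(o['tool_pos']);R=Ro.from_euler('xyz',o['tool_rot'],degrees=True)
    d=R.inv().apply(np.array(tgt)-p);n=max(1,int(np.ceil(np.linalg.norm(d)/step)))
    rv=(R.inv()*Ro.from_euler('xyz',[180,0,yaw],degrees=True)).as_rotvec(degrees=True)
    print('t',round(o['time_s'],2),'p',p.round(4),'rot',np.round(o['tool_rot'],2),'F',np.round(o['force'],1),'w',round(o['grip_width'],4),'\n d',d.round(4),'n',n,'row',(d/n).round(4),'rv',rv.round(2))
E
python3 - <<'E'
from h import *
print(GRIP,EY); go([.5,-.3,.22])
E
```

```text
[ 0.57197155 -0.04626999] [-0.34857205  0.93728199]
t 0.1 p [ 0.1555 -0.6306  0.2216] rot [ 1.7999e+02  1.0000e-01 -7.6140e+01] F [ 0.3 -0.1  0.2] w 0.0874 
 d [-0.2385 -0.4137  0.0019] n 12 row [-0.0199 -0.0345  0.0002] rv [ 0.    0.1  -6.54]
```

Call:
carry_out --plan '[{"grip": 1, "dp": [-0.02, -0.0345, 0], "rotation": [0, 0, -1.6]}, {"grip": 1, "dp": [-0.02, -0.0345, 0], "rotation": [0, 0, -1.6]}, {"grip": 1, "dp": [-0.02, -0.0345, 0], "rotation": [0, 0, -1.6]}, {"grip": 1, "dp": [-0.02, -0.0345, 0], "rotation": [0, 0, -1.6]}, {"grip": 1, "dp": [-0.02, -0.0345, 0], "rotation": [0, 0, 0]}, {"grip": 1, "dp": [-0.02, -0.0345, 0], "rotation": [0, 0, 0]}, {"grip": 1, "dp": [-0.02, -0.0345, 0], "rotation": [0, 0, 0]}, {"grip": 1, "dp": [-0.02, -0.0345, 0], "rotation": [0, 0, 0]}]'

```text
time_s: 0.77
tool_pos: [0.3633, -0.3907, 0.2144]
tool_rot: [179.5, 0.4, -70.7]
force: [-0.0, -0.6, 0.1]
grip_width: 0.0417
```

```bash
python3 -c "
from h import *
go([.5,-.2,.22])"
```

```text
t 0.77 p [ 0.3633 -0.3907  0.2144] rot [179.5    0.42 -70.75] F [-0.  -0.6  0.1] w 0.0417 
 d [-0.135  -0.1919 -0.0062] n 6 row [-0.0225 -0.032  -0.001 ] rv [ 0.49  0.43 -1.14]
```

Call:
carry_out --plan '[{"grip": 1, "dp": [-0.0225, -0.032, -0.001], "rotation": [0.1, 0.1, -0.3]}, {"grip": 1, "dp": [-0.0225, -0.032, -0.001], "rotation": [0.1, 0.1, -0.3]}, {"grip": 1, "dp": [-0.0225, -0.032, -0.001], "rotation": [0.1, 0.1, -0.3]}, {"grip": 1, "dp": [-0.0225, -0.032, -0.001], "rotation": [0.1, 0.1, -0.3]}, {"grip": 1, "dp": [-0.0225, -0.032, -0.001], "rotation": [0.1, 0.1, 0]}, {"grip": 1, "dp": [-0.0225, -0.032, -0.001], "rotation": [0.1, 0.1, 0]}]'

```text
time_s: 1.27
tool_pos: [0.5015, -0.1866, 0.2182]
tool_rot: [-180.0, -0.1, -69.5]
force: [1.0, -0.8, 1.1]
grip_width: 0.0039
```

```bash
python3 -c "
from h import *
go([*NEAR,.2])"
```

```text
t 1.27 p [ 0.5015 -0.1866  0.2182] rot [-1.7999e+02 -1.2000e-01 -6.9490e+01] F [ 1.  -0.8  1.1] w 0.0039 
 d [-0.3018 -0.0712  0.0176] n 8 row [-0.0377 -0.0089  0.0022] rv [-0.01 -0.12  0.11]
```

Call:
carry_out --plan '[{"grip": 1, "dp": [-0.038, -0.009, 0], "rotation": [0, 0, 0]}, {"grip": 1, "dp": [-0.038, -0.009, 0], "rotation": [0, 0, 0]}, {"grip": 1, "dp": [-0.038, -0.009, 0], "rotation": [0, 0, 0]}, {"grip": 1, "dp": [-0.038, -0.009, 0.001], "rotation": [0, 0, 0]}, {"grip": 1, "dp": [-0.038, -0.009, 0.002], "rotation": [0, 0, 0]}, {"grip": 1, "dp": [-0.038, -0.009, 0.004], "rotation": [0, 0, 0]}, {"grip": 1, "dp": [-0.038, -0.009, 0.005], "rotation": [0, 0, 0]}, {"grip": 1, "dp": [-0.02, -0.005, 0.005], "rotation": [0, 0, 0]}]'

```text
time_s: 1.93
tool_pos: [0.4637, 0.1241, 0.1993]
tool_rot: [-179.8, -0.0, -69.1]
force: [0.6, 0.2, 0.3]
grip_width: 0.0002
```

```bash
python3 -c "
from h import *
cv2.imwrite('pics/wrist1.png',env.read_camera('wrist')[...,::-1])
go([*NEAR,.13])"
```

```text
t 1.98 p [0.4625 0.1275 0.1984] rot [-1.7982e+02  1.2000e-01 -6.8820e+01] F [-0.7  2.6 -0.4] w 0.0003 
 d [0.0062 0.0026 0.0684] n 2 row [0.0031 0.0013 0.0342] rv [-0.18  0.12  0.78]
```

View pics/wrist1.png

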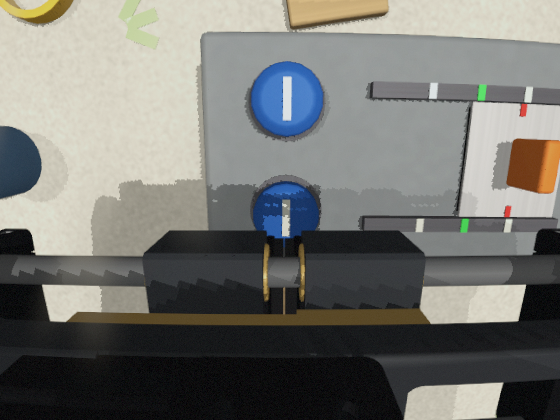

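The wrist view has the closed fingers over the near cap at about (285,210), the far cap at (287,98) and the grip at (535,165). The extractor's edges are square to the picture, so the yaw is right.

Call:
carry_out --plan '[{"grip": 1, "dp": [0.004, 0.002, 0.025], "rotation": [0, 0, 0.4]}, {"grip": 1, "dp": [0.002, 0.001, 0.02], "rotation": [0, 0, 0.3]}, {"grip": 1, "dp": [0, 0, 0.015], "rotation": [0, 0, 0]}, {"grip": 1, "dp": [0, 0, 0.004], "rotation": [0, 0, 0]}, {"grip": 1, "dp": [0, 0, 0], "rotation": [0, 0, 0]}]'

```text
time_s: 2.4
tool_pos: [0.4605, 0.1244, 0.1318]
tool_rot: [-179.8, 0.1, -69.0]
force: [-0.5, 0.7, 0.3]
grip_width: 0.0007
```

```bash
python3 -c "
from h import *
go([*NEAR,.112])"
```

```text
t 2.4 p [0.4605 0.1244 0.1318] rot [-1.7982e+02  6.0000e-02 -6.8990e+01] F [-0.5  0.7  0.3] w 0.0007 
 d [ 0.0039 -0.0006  0.0198] n 1 row [ 0.0039 -0.0006  0.0198] rv [-0.18  0.06  0.61]
```

Call:
carry_out --plan '[{"grip": 1, "dp": [0.004, 0, 0.007], "rotation": [0, 0, 0.5]}, {"grip": 1, "dp": [0, 0, 0.004], "rotation": [0, 0, 0]}, {"grip": 1, "dp": [0, 0, 0.004], "rotation": [0, 0, 0]}, {"grip": 1, "dp": [0, 0, 0.004], "rotation": [0, 0, 0]}]'

```text
time_s: 2.73
tool_pos: [0.4639, 0.1194, 0.114]
tool_rot: [-179.7, -0.0, -69.7]
force: [-3.9, -0.8, 7.6]
grip_width: 0.0003
```

Call:
carry_out --plan '[{"grip": 1, "dp": [0, 0, 0.004], "rotation": [0, 0, 0]}, {"grip": 1, "dp": [0, 0, 0.004], "rotation": [0, 0, 0]}, {"grip": 1, "dp": [0, 0, 0.004], "rotation": [0, 0, 0]}, {"grip": 1, "dp": [0, 0, 0.004], "rotation": [0, 0, 0]}]'

```text
time_s: 3.07
tool_pos: [0.4641, 0.1194, 0.1116]
tool_rot: [179.9, -0.4, -69.8]
force: [-12.2, -3.8, 30.8]
grip_width: 0.0005
```

The near cap is on its stop: 31 N with the TCP at 0.1116 m. Now lift and go to the far cap.

Call:
carry_out --plan '[{"grip": 1, "dp": [0, 0, -0.01], "rotation": [0, 0, 0]}, {"grip": 1, "dp": [0, 0, -0.015], "rotation": [0, 0.3, 0]}, {"grip": 1, "dp": [0, 0, -0.01], "rotation": [0, 0.2, 0]}, {"grip": 1, "dp": [0, 0, 0], "rotation": [0, 0, 0]}]'

```text
time_s: 3.4
tool_pos: [0.4657, 0.1202, 0.1508]
tool_rot: [-179.9, -1.1, -69.8]
force: [1.3, -0.0, -0.1]
grip_width: 0.0004
```

```bash
python3 -c "
from h import *
go([*FAR,.135])"
```

```text
t 3.4 p [0.4657 0.1202 0.1508] rot [-179.91   -1.06  -69.77] F [ 1.3 -0.  -0.1] w 0.0004 
 d [-0.0026 -0.0858  0.0159] n 3 row [-0.0009 -0.0286  0.0053] rv [-0.09 -1.06 -0.17]
```

Call:
carry_out --plan '[{"grip": 1, "dp": [-0.001, -0.03, 0.003], "rotation": [0, -0.5, -0.1]}, {"grip": 1, "dp": [-0.001, -0.03, 0.003], "rotation": [0, -0.4, 0]}, {"grip": 1, "dp": [-0.001, -0.025, 0.005], "rotation": [0, 0, 0]}, {"grip": 1, "dp": [0, 0, 0.003], "rotation": [0, 0, 0]}, {"grip": 1, "dp": [0, 0, 0], "rotation": [0, 0, 0]}]'

```text
time_s: 3.82
tool_pos: [0.5476, 0.1511, 0.1345]
tool_rot: [-179.9, -0.4, -69.9]
force: [-0.6, 0.0, 0.0]
grip_width: 0.0005
```

```bash
python3 -c "
from h import *
go([*FAR,.122])"
```

```text
t 3.82 p [0.5476 0.1511 0.1345] rot [-179.87   -0.38  -69.89] F [-0.6  0.   0. ] w 0.0005 
 d [-0.0017  0.0017  0.0125] n 1 row [-0.0017  0.0017  0.0125] rv [-0.12 -0.38 -0.29]
```

Call:
carry_out --plan '[{"grip": 1, "dp": [-0.002, 0.002, 0.01], "rotation": [0, -0.4, -0.3]}, {"grip": 1, "dp": [0, 0, 0.004], "rotation": [0, 0, 0]}, {"grip": 1, "dp": [0, 0, 0.004], "rotation": [0, 0, 0]}, {"grip": 1, "dp": [0, 0, 0.004], "rotation": [0, 0, 0]}, {"grip": 1, "dp": [0, 0, 0.004], "rotation": [0, 0, 0]}, {"grip": 1, "dp": [0, 0, 0.004], "rotation": [0, 0, 0]}, {"grip": 1, "dp": [0, 0, 0.004], "rotation": [0, 0, 0]}]'

```text
time_s: 4.4
tool_pos: [0.544, 0.1523, 0.1117]
tool_rot: [-179.6, -0.5, -69.6]
force: [-7.6, -2.9, 22.8]
grip_width: 0.0005
```

Call:
carry_out --plan '[{"grip": 1, "dp": [0, 0, 0.004], "rotation": [0, 0, 0]}, {"grip": 1, "dp": [0, 0, 0.002], "rotation": [0, 0, 0]}, {"grip": 1, "dp": [0, 0, -0.01], "rotation": [0, 0, 0]}, {"grip": 1, "dp": [0, 0, -0.03], "rotation": [0, 0.3, 0]}, {"grip": 1, "dp": [0, 0, -0.03], "rotation": [0, 0.2, 0]}, {"grip": 0.6, "dp": [0, 0, -0.02], "rotation": [0, 0, 0]}]'

```text
time_s: 4.9
tool_pos: [0.5364, 0.1505, 0.2014]
tool_rot: [-180.0, -1.4, -69.6]
force: [0.4, 0.1, 1.0]
grip_width: 0.0026
```

```bash
python3 -c "
from h import *
go([*GRIP,.2])"
```

```text
t 4.9 p [0.5364 0.1505 0.2014] rot [-180.     -1.42  -69.57] F [0.4 0.1 1. ] w 0.0026 
 d [0.1967 0.0353 0.0063] n 5 row [0.0393 0.0071 0.0013] rv [-0.01 -1.42  0.03]
```

Call:
carry_out --plan '[{"grip": 0.4, "dp": [0.038, 0.007, 0], "rotation": [0, -0.5, 0]}, {"grip": 0.4, "dp": [0.038, 0.007, 0], "rotation": [0, -0.5, 0]}, {"grip": 0.4, "dp": [0.038, 0.007, 0], "rotation": [0, -0.4, 0]}, {"grip": 0.4, "dp": [0.038, 0.007, 0], "rotation": [0, 0, 0]}, {"grip": 0.4, "dp": [0.032, 0.007, 0], "rotation": [0, 0, 0]}, {"grip": 0.4, "dp": [0, 0, 0], "rotation": [0, 0, 0]}, {"grip": 0.4, "dp": [0, 0, 0], "rotation": [0, 0, 0]}]'

```text
time_s: 5.48
tool_pos: [0.5686, -0.0389, 0.2134]
tool_rot: [-179.2, -0.5, -69.2]
force: [0.5, 1.2, 0.5]
grip_width: 0.0456
```

```bash
python3 -c "
from h import *
a=env.read_camera('scene')[185:280,220:365,::-1];b=env.read_camera('wrist')[...,::-1]
cv2.imwrite('pics/s2.png',cv2.vconcat([cv2.resize(a,(400,262)),cv2.resize(b,(400,300))]))
go([*GRIP,.11])"
```

```text
t 5.58 p [ 0.5686 -0.0383  0.2132] rot [-179.25   -0.52  -69.07] F [-0.  -0.4 -0.4] w 0.0497 
 d [0.0077 0.0011 0.1033] n 3 row [0.0026 0.0004 0.0344] rv [-0.76 -0.52  0.53]
```

View pics/s2.png

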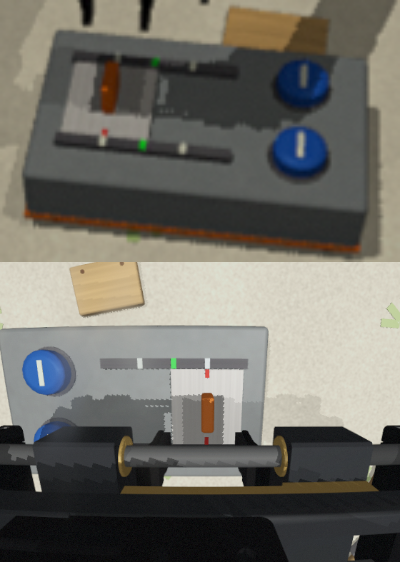

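No yellow bands are visible, so both caps look home. The grip sits between the open fingers, at about (208,412) in the lower picture, a few mm to the right as computed. Descending onto it.

Call:
carry_out --plan '[{"grip": 0.4, "dp": [0.005, 0.001, 0.01], "rotation": [-0.4, -0.3, 0.3]}, {"grip": 0.4, "dp": [0.002, 0, 0.02], "rotation": [-0.3, -0.2, 0.2]}, {"grip": 0.4, "dp": [0, 0, 0.02], "rotation": [0, 0, 0]}, {"grip": 0.4, "dp": [0, 0, 0.01], "rotation": [0, 0, 0]}, {"grip": 0.4, "dp": [0, 0, 0], "rotation": [0, 0, 0]}]'

```text
time_s: 6.0
tool_pos: [0.5702, -0.0391, 0.1507]
tool_rot: [-179.9, 0.0, -69.0]
force: [-0.3, -0.7, -0.5]
grip_width: 0.0523
```

```bash
python3 -c "
from h import *
go([*GRIP,.105])"
```

```text
t 6.0 p [ 0.5702 -0.0391  0.1507] rot [-179.89    0.    -69.04] F [-0.3 -0.7 -0.5] w 0.0523 
 d [0.0073 0.001  0.0457] n 2 row [0.0036 0.0005 0.0229] rv [-0.11  0.    0.56]
```

Call:
carry_out --plan '[{"grip": 0.4, "dp": [0.007, 0.001, 0], "rotation": [0, 0, 0.5]}, {"grip": 0.4, "dp": [0.001, 0, 0.01], "rotation": [0, 0, 0]}, {"grip": 0.4, "dp": [0, 0, 0.015], "rotation": [0, 0, 0]}, {"grip": 0.4, "dp": [0, 0, 0.012], "rotation": [0, 0, 0]}, {"grip": 0.4, "dp": [0, 0, 0.005], "rotation": [0, 0, 0]}, {"grip": 0.4, "dp": [0, 0, 0], "rotation": [0, 0, 0]}]'

```text
time_s: 6.5
tool_pos: [0.5742, -0.0458, 0.1079]
tool_rot: [-179.7, -0.1, -69.4]
force: [-0.9, 0.9, -0.2]
grip_width: 0.052
```

```bash
python3 -c "
from h import *
go([*GRIP,.105])"
```

```text
t 6.5 p [ 0.5742 -0.0458  0.1079] rot [-1.7971e+02 -7.0000e-02 -6.9400e+01] F [-0.9  0.9 -0.2] w 0.052 
 d [-0.0003  0.0023  0.0029] n 1 row [-0.0003  0.0023  0.0029] rv [-0.29 -0.07  0.2 ]
```

Call:
carry_out --force 40 --plan '[{"grip": 1, "dp": [0, 0.002, 0.002], "rotation": [0, 0, 0]}, {"grip": 1, "dp": [0, 0, 0], "rotation": [0, 0, 0]}, {"grip": 1, "dp": [0, 0, 0], "rotation": [0, 0, 0]}, {"grip": 1, "dp": [0, 0, 0], "rotation": [0, 0, 0]}, {"grip": 1, "dp": [0, 0, 0], "rotation": [0, 0, 0]}, {"grip": 1, "dp": [0, 0, 0], "rotation": [0, 0, 0]}]'

```text
time_s: 7.0
tool_pos: [0.5736, -0.0465, 0.1079]
tool_rot: [-179.5, -0.2, -69.4]
force: [-0.1, -0.1, -0.6]
grip_width: 0.0201
```

```bash
python3 -c "
from h import *
a=env.read_camera('scene')[185:280,220:365,::-1];b=env.read_camera('wrist')[...,::-1]
cv2.imwrite('pics/s3.png',cv2.vconcat([cv2.resize(a,(400,262)),cv2.resize(b,(400,300))]))
go([*(GRIP+.04*EY),.105])"
```

```text
t 7.1 p [ 0.5731 -0.045   0.1079] rot [-1.7957e+02 -3.0000e-02 -6.9370e+01] F [-1.3  0.8  0.2] w 0.0139 
 d [-0.0392  0.0013  0.0029] n 1 row [-0.0392  0.0013  0.0029] rv [-0.43 -0.03  0.23]
```

View pics/s3.png

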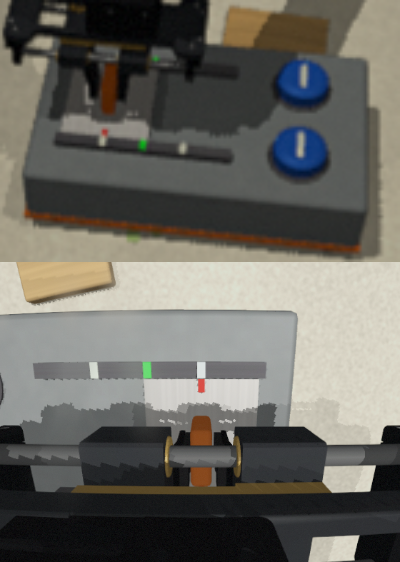

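The grip is between the fingers (opening 13.9 mm, grip 14 mm). The wrist view shows the red pointer at x≈201 facing the closed white mark, with the green mark at x≈147. Sliding in small steps.

Call:
carry_out --plan '[{"grip": 1, "dp": [0, 0, 0], "rotation": [0, 0, 0]}, {"grip": 1, "dp": [-0.006, 0, 0], "rotation": [0, 0, 0]}, {"grip": 1, "dp": [-0.008, 0, 0], "rotation": [0, 0, 0]}, {"grip": 1, "dp": [-0.008, 0, 0], "rotation": [0, 0, 0]}, {"grip": 1, "dp": [-0.006, 0, 0], "rotation": [0, 0, 0]}]'

```text
time_s: 7.52
tool_pos: [0.567, -0.0286, 0.108]
tool_rot: [-179.3, -0.8, -69.8]
force: [4.9, -5.4, -2.2]
grip_width: 0.0138
```

```bash
python3 -c "
from h import *
go([*(GRIP+.04*EY),.107])"
```

```text
t 7.52 p [ 0.567  -0.0286  0.108 ] rot [-179.33   -0.84  -69.8 ] F [ 4.9 -5.4 -2.2] w 0.0138 
 d [-0.0218  0.0016  0.0006] n 1 row [-0.0218  0.0016  0.0006] rv [-0.67 -0.84 -0.2 ]
```

Call:
carry_out --plan '[{"grip": 1, "dp": [-0.008, 0, 0], "rotation": [0, -0.3, 0]}, {"grip": 1, "dp": [-0.008, 0, 0], "rotation": [0, -0.3, 0]}, {"grip": 1, "dp": [-0.007, 0, 0], "rotation": [0, 0, 0]}, {"grip": 1, "dp": [-0.006, 0, 0], "rotation": [0, 0, 0]}]'

```text
time_s: 7.85
tool_pos: [0.5616, -0.0139, 0.108]
tool_rot: [-179.0, -1.3, -70.2]
force: [5.2, -7.5, -2.1]
grip_width: 0.0138
```

```bash
python3 -c "
from h import *
go([*(GRIP+.04*EY),.107])"
```

```text
t 7.85 p [ 0.5616 -0.0139  0.108 ] rot [-179.05   -1.28  -70.19] F [ 5.2 -7.5 -2.1] w 0.0138 
 d [-0.006   0.0016  0.0008] n 1 row [-0.006   0.0016  0.0008] rv [-0.95 -1.28 -0.58]
```

Call:
carry_out --plan '[{"grip": 1, "dp": [-0.006, 0, 0], "rotation": [0, -0.3, 0]}, {"grip": 1, "dp": [-0.006, 0, 0], "rotation": [0, -0.3, 0]}, {"grip": 1, "dp": [-0.005, 0, 0], "rotation": [0, 0, 0]}]'

```text
time_s: 8.1
tool_pos: [0.5595, -0.0085, 0.108]
tool_rot: [-178.8, -1.5, -70.5]
force: [5.4, -7.4, -2.9]
grip_width: 0.0141
```

```bash
python3 - <<'E'
from h import *
for i in range(3):
    env.read_camera('wrist'); go([*(GRIP+.04*EY),.107])
cv2.imwrite('pics/w4.png',env.read_camera('wrist')[...,::-1])
E
```

```text
t 8.15 p [ 0.5594 -0.0081  0.108 ] rot [-178.84   -1.54  -70.43] F [ 5.3 -7.3 -2.4] w 0.0141 
 d [0.0002 0.0015 0.001 ] n 1 row [0.0002 0.0015 0.001 ] rv [-1.15 -1.55 -0.81]
t 8.2 p [ 0.5594 -0.008   0.108 ] rot [-178.85   -1.52  -70.42] F [ 5.1 -6.8 -1.5] w 0.0138 
 d [0.0002 0.0015 0.001 ] n 1 row [0.0002 0.0015 0.001 ] rv [-1.14 -1.53 -0.8 ]
t 8.25 p [ 0.5594 -0.008   0.108 ] rot [-178.85   -1.5   -70.42] F [ 4.  -7.  -2.7] w 0.0139 
 d [0.0002 0.0015 0.001 ] n 1 row [0.0002 0.0015 0.001 ] rv [-1.14 -1.51 -0.81]
```

View pics/w4.png

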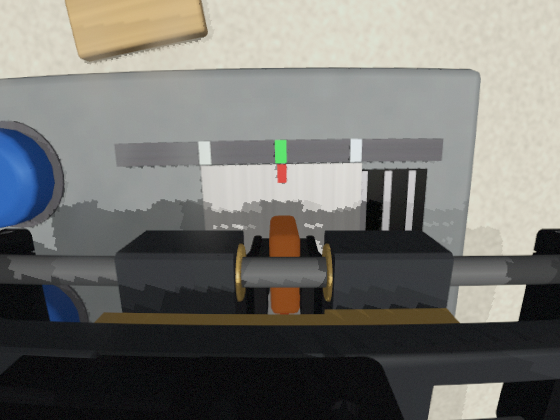

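The red pointer at x≈282 faces the green mark at x≈281. The arm is steady and holding about 8.5 N. I'll let the hold time pass, check for drift and caps, then hand in.

```bash
python3 - <<'E'
from h import *
for i in range(20): im=env.read_camera('wrist' if i<19 else 'scene')
go([*(GRIP+.04*EY),.107])
print('yellow px near caps',[ (c,s[4]) for c,s in blobs(im,(22,120,90),(35,255,255),(310,200,350,255),3)])
w=env.read_camera('wrist')
for nm,lo,hi in(('red',(0,160,120),(4,255,255)),('green',(50,150,100),(75,255,255))): print(nm,[(c,s[4]) for c,s in blobs(w,lo,hi,(250,130,320,190),20)])
o=env.get_obs();print(np.abs(o['joint_velocities']).max())
print(env.sign_off())
E
```

```text
t 9.3 p [ 0.5594 -0.0081  0.108 ] rot [-178.86   -1.49  -70.43] F [ 4.3 -6.5 -1.6] w 0.0136 
 d [0.0002 0.0015 0.001 ] n 1 row [0.0002 0.0015 0.001 ] rv [-1.13 -1.5  -0.82]
yellow px near caps []
red [(array([281.6, 172.7]), np.int32(133))]
green [(array([279.5, 160.2]), np.int32(35))]
0.09121162069027873
the job is handed in; nothing more can be done
None
```

I pressed both filter caps home, then slid the shutter to half travel and handed the job in at about 9.4 s with the gripper still holding it. `sign_off` reports no verdict, so the result rests on my own checks:

- **Caps:** each stopped hard with the fingertips at about 111.6 mm (home is 111.5 mm), under 31 N on the near cap and 23 N on the far one. No yellow band showed in the final scene picture.
- **Shutter:** the red pointer was within about 2 px (roughly 1 mm) of the green mark. By arm position the shutter was within about 1 mm of 40 mm. It never went near the open stop.
- **Hold:** the position did not change by more than about 0.1 mm over the last 1.2 s. The fingers were on the 14 mm grip at the 40 N setting, and the spring pulled back with about 8 N.
- **Other objects:** I didn't re-measure the bystanders at the end. I saw no contact with any of them on the way.

No check failed. The tool ended tilted about 1–1.5° by the spring load, and the hold stayed steady.

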